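# Put a paint tube away under the flush sliding cover of a painter's case

### The job

Put the small paint tube (the shortest tube on the table) away in the painter's case: slide the case's flat cover right across from the tube well to the brush rest, lay the tube on its back on the floor of the well and let go of it, then slide the cover fully home over the well again. The cover has no handle, so press down on it and drag it. Leave the other tubes and the bottles where they stand.

Things in the scene. Friction and masses are not known exactly. Their poses are not given: they have to be found in the camera images.
- case: Plain wooden case fixed to the table, 254 (x) x 124 (y) x 52 (z) mm, origin at the centre of its underside, walls 8 mm. A 6 mm divider at x = 0 (42 mm high) parts the deep plain tube well (-x side) from the shallow ribbed brush rest (+x side, ribs up to z = 34 mm). One flat cover, level with the walls, covers either bay; ledges under it leave each bay 99 mm clear across y.
- well (a point): Centre of the floor of the tube well, 61 mm from the case's centre along the case's -x axis, 6 mm above the table. Axes as the case. The clear well is 116 mm along x, 99 mm across y, and 40 mm from its floor to the underside of the cover.
- cover (a joint): Travel of the cover along the case's +x axis, m: 0 = fully home over the well (against the end wall there), 0.119 = fully across over the brush rest (against the other end wall). It starts within 12 mm of home. It needs about 1.5 N to slide and stays where it is left.
- cover_top (a point): Centre of the cover's top, level with the walls' tops (z = 52 mm); moves with the cover, axes of the case. A plywood board 118 (case x) x 106 (y) x 6 mm, no handle or notch, on soft bedding: sinks up to 2.5 mm under 12 N and springs back. Shut fingertips pressing with 8 to 15 N drag it by friction.
- small_tube: Tube to put away, the shortest: 96 x 48 x 30 mm, 0.05 kg, lying on its back. Origin at the centre of its underside, long axis along x: 19 mm round cap at -x (x = -48 to -29 mm, axis 15 mm up), fat shoulder at x = -28 to -8 mm (42 mm wide below, 33 mm at its 30 mm high top), tapering to a flat tail at +x, 48 mm wide, 6 mm thick. Grasp across y at x = -13 mm.
- long_tube: Bystander: paint tube 148 x 52 x 33 mm lying on its back beside the small tube (about 100 mm off on its +y side, roughly parallel). Origin at the centre of its underside, long axis along its x. Not to be moved.
- bottle_small: Bystander: small bottle 44 mm wide, 98 mm tall, standing about 105 mm from the small tube on its -y side. Origin at the centre of its underside. Not to be moved.
- bottle_black_label: Bystander: bottle with a dark label, 52 mm wide, 120 mm tall, standing beside the case, about 122 mm from the case's centre line on its +y side. Origin at the centre of its underside. Not to be moved.

How it is judged:
By the outcome, as a careful person would: the job done as asked, in the order asked, and still so for the second after the job is handed in, with the robot touching nothing.
It also fails if it takes over 64 s, if anything falls off the work surface, if the arm or the gripper's body presses on something with over 40 N, if the wrist force passes 120 N, or if a joint passes its speed limit or range.

### The arm

A 6-joint arm with a two-finger parallel gripper is mounted at the origin on the work surface; the furniture and walls round the work are solid. World frame = base frame: x ahead of the robot, y to its left, z up, the work surface at z = 0. Lengths are in m, angles in rad, forces in N, time in s.
With the tool pointing down it reaches from about 0.3 to 1 m from the base axis. Payload 5.1 kg.
Tool frame: the origin (TCP) lies at the very end of the fingers, on their centre line; the grasp point (between the pads) lies 19 mm behind it; z points along the fingers, y is the line along which they close (so a half turn about z gives the same grasp; the last joint's range is limited). The gripper opens to 95 mm and grips with 3 to 60 N. Pads are 20 mm wide; open, the fingers measure 119 mm over their backs; the gripper's body (75 mm by 180 mm) begins 59 mm behind the grasp point.
Start: joints at [-1.27, 0.124, 1.65, -0, 1.367, -0.083], TCP at [0.243, -0.603, 0.181] pointing down, gripper open.
Joint ranges: [-2.61, 2.61], [-1.02, 2.33], [0.03, 2.71], [-1.35, 4.49], [0.32, 2.68], [-2.91, 2.91]. Speed limits (rad/s): [2.57, 2.57, 3.14, 3.14, 3.14, 3.14].

### API

Orientations are given as a rotation vector (axis times angle).
In Python, from workcell import env gives the robot as it stands.
- The arm moves only by the shell command python3 nudge.py [OPENING] [FORCE], which reads ROWS from standard input. ROWS is 1 to 20 rows, one to a line, with the numbers parted by commas; each row has 6 numbers: dx, dy, dz in shares of the most that a row can go, 1 being 50 mm, then a rotation vector rx, ry, rz in a scale on which 1.0 is pi rad; each row shifts and turns the commanded pose from where the row before left it, along the tool's axes as they then stand; what a row does not reach is not made up. A row lasts 1/10 s, in which the tool goes at most 0.05 m and 0.15 rad, less where a joint would pass 70% of its speed; a pose out of reach is approached as far as the arm can. OPENING is the opening from 0.0 (shut) to 1.0 (fully open), set as the command begins (- or left out keeps the last). The fingers move at their own pace and stop on an object; FORCE is the grip in N (left out, the last holds). Time passes only in rows, so rows that do not move let the fingers close. It prints the time, the measured TCP pose, the force, the opening and the grip force at its end. Input that does not fit is refused with a message, and nothing moves.
- env.observe(): the state, without advancing time (a new reading comes with each control period).
- env.get_image(name): name is "scene" or "top" or "wrist"; returns a dict with "img" (400x640x3 uint8, red, green, blue), "range_z" (400x640 float32, m along the optical axis (not along the pixel's ray), 0 where there is no reading), "camera_matrix" (3x3 intrinsics, pixels), "world_from_camera" (4x4, takes a point from camera to world coordinates). Camera axes: x right, y up, looking along -z (the intrinsics and any distortion apply to the point x, -y, -z); pixel columns grow to the right and rows downward; lengths in m; the calibration is good to about 2 mm. The wrist camera is an equidistant fisheye: a pixel r from the principal point sees the ray r / f radians off the axis. A picture is of the moment at which its call begins.
- env.hand_in(): hands the job in; it is judged then, once.
The state is a dict: "clock": time; "qpos": joint angles; "joint_vel": joint speeds; "tau": joint torques, N m; "tool_pos": TCP position; "tool_rot": TCP orientation; "force": force on the tool from outside, world axes, zero at the start; "torque": the same for the moment, N m; "width": opening from 0.0 (shut) to 1.0 (fully open); "grasp_force": force on a finger pad.
Only numpy, scipy, OpenCV 4.12 (cv2) and the standard library are available. Lean on these libraries where they do the work, as an engineer would, in place of code of your own. Each camera call takes 0.05 s, during which the arm holds its last target. There are 200 camera calls.

## Working session

There is one attempt and no reset: what is moved stays moved. The work goes in short steps, Python scripts to look and compute and a shell command to move; the robot and the scene stay as the last step left them, time stands still between calls to the robot, and variables do not carry over. Pictures are saved under pics/ and viewed, at most 10 in all, crops included, and the job is handed in when it is done.

```bash
ls; mkdir -p pics; python3 - <<'E'
from workcell import env
import cv2,numpy as np,pickle
s=env.observe();print({k:np.round(v,3) for k,v in s.items()})
d={}
for n in("top","scene"):
    d[n]=env.get_image(n);cv2.imwrite(f"pics/{n}0.png",d[n]["img"][:,:,::-1])
    print(n,d[n]["camera_matrix"],np.round(d[n]["world_from_camera"],3))
pickle.dump(d,open("d0.pkl","wb"))
E
```

```text
nudge.py
pics
workcell.py
{'clock': np.float64(0.0), 'qpos': array([-1.27 ,  0.125,  1.652, -0.   ,  1.368, -0.083]), 'joint_vel': array([-0.   , -0.   , -0.   , -0.   , -0.001,  0.   ]), 'tau': array([ 2.0000e-03, -4.1761e+01, -3.5993e+01,  7.8000e-02,  4.9000e-02,
       -0.0000e+00]), 'tool_pos': array([ 0.243, -0.602,  0.179]), 'tool_rot': array([-3.082, -0.599,  0.   ]), 'force': array([ 0.369, -0.904, -0.594]), 'torque': array([-0.03 , -0.004,  0.003]), 'grasp_force': np.float64(0.0), 'width': np.float64(0.997)}
top [[419.56898154   0.         315.03075161]
 [  0.         419.56898154 197.10214315]
 [  0.           0.           1.        ]] [[ 0.023  0.995 -0.094  0.376]
 [-1.     0.022 -0.019 -0.024]
 [-0.017  0.094  0.995  1.104]
 [ 0.     0.     0.     1.   ]]
scene [[500.08635184   0.         319.14153933]
 [  0.         500.08635184 195.50416597]
 [  0.           0.           1.        ]] [[ 0.259 -0.827  0.499  1.224]
 [ 0.966  0.215 -0.144 -0.227]
 [ 0.012  0.519  0.855  1.327]
 [ 0.     0.     0.     1.   ]]
```

View pics/top0.png

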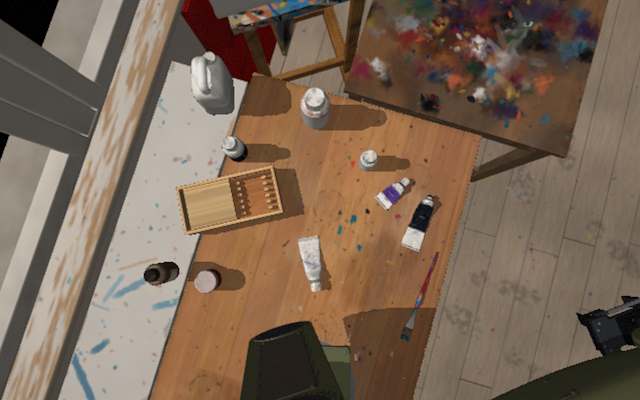

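View pics/scene0.png

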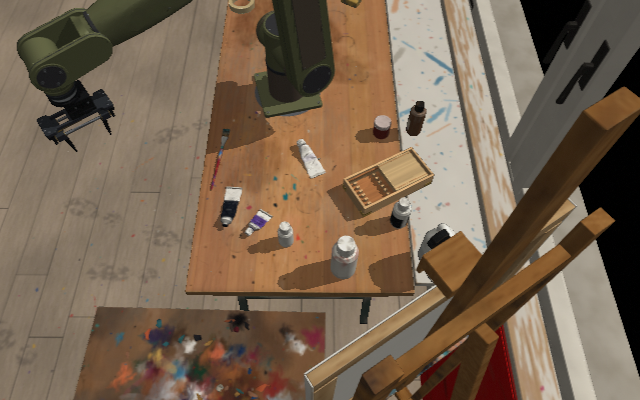

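The top view shows the case at (178–283, 167–234), with its cover over the left (world +y) half and the ribbed rest on the right. The small purple tube is at (393,192), cap up-right at (405,182). The long tube is at (420,222), the small bottle at (368,159) and the dark-label bottle at (233,148). The scene view agrees.

```bash
cat > h.py <<'E'
import numpy as np,cv2
def cloud(d):
    K=d["camera_matrix"];T=d["world_from_camera"];z=d["range_z"]
    v,u=np.mgrid[:z.shape[0],:z.shape[1]].astype(float)
    P=np.stack([(u-K[0,2])/K[0,0]*z,-(v-K[1,2])/K[1,1]*z,-z],-1)
    W=P@T[:3,:3].T+T[:3,3];W[z==0]=np.nan
    return W
def ray(d,uv,h):
    K=d["camera_matrix"];T=d["world_from_camera"];uv=np.asarray(uv,float).reshape(-1,2)
    r=np.c_[(uv[:,0]-K[0,2])/K[0,0],-(uv[:,1]-K[1,2])/K[1,1],-np.ones(len(uv))]@T[:3,:3].T
    return T[:3,3]+r*((h-T[2,3])/r[:,2])[:,None]
def rect(xy):
    c,s,a=cv2.minAreaRect(np.float32(xy)*1000);return np.round(c,1),np.round(s,1),round(a,1)
E
python3 - <<'E'
import pickle
from h import *
d=pickle.load(open("d0.pkl","rb"))
for n in d:
    W=cloud(d[n]);x,y,z=np.moveaxis(W,-1,0)
    print(n,"table z",np.nanmedian(z[(x>.4)&(x<.6)&(y<0)&(y>-.15)]))
    # case rim
    m=(z>.044)&(z<.06)&(x>.2)&(x<.6)&(y>.0)&(y<.45)
    k,l,st,_=cv2.connectedComponentsWithStats(m.astype(np.uint8))
    for i in range(1,k):
        if st[i,4]>30: print("case?",st[i],rect(W[l==i][:,:2]))
    m=(z>.008)&(x>.2)&(x<.65)&(y<-.1)&(y>-.45)
    k,l,st,_=cv2.connectedComponentsWithStats(m.astype(np.uint8))
    for i in range(1,k):
        if 30<st[i,4]<3000: p=W[l==i];print("obj",st[i],rect(p[:,:2]),np.round(p.mean(0),3),p[:,2].max())
# bottle near case
W=cloud(d["top"]);x,y,z=np.moveaxis(W,-1,0);m=(z>.07)&(x>.3)&(x<.8)&(y>0)&(y<.45)
k,l,st,c=cv2.connectedComponentsWithStats(m.astype(np.uint8))
for i in range(1,k):
    if st[i,4]>20:p=W[l==i];print("bot",st[i],np.round(np.median(p,0),3),p[:,2].max())
im=np.vstack([cv2.resize(d["top"]["img"][160:240,170:290],None,fx=5,fy=5,interpolation=2),cv2.resize(d["top"]["img"][170:210,350:470],None,fx=5,fy=5,interpolation=2)])
cv2.imwrite("pics/crop0.png",im[:,:,::-1])
E
```

```text
top table z 0.00024514206280956685
case? [ 176  166  108   69 2988] (array([464. , 212.7]), array([124.4, 255.1]), 14.2)
case? [164 262  11  21  45] (array([282.2, 353.7]), array([50.8, 20.5]), 15.9)
case? [195 270  24  22 207] (array([261.7, 257.2]), array([50.5, 49.3]), 72.8)
obj [359 150  19  21 308] (array([ 571.3, -137.2]), array([43.4, 40.4]), 57.6) [ 0.568 -0.135  0.074] 0.10290866323937853
obj [390 178  21  22 198] (array([ 511.5, -221.4]), array([35.4, 58.4]), 57.5) [ 0.509 -0.224  0.019] 0.031649887507271934
obj [410 195  25  37 436] (array([ 442.1, -284.4]), array([ 43.9, 101.9]), 69.4) [ 0.445 -0.285  0.016] 0.03811510028929366
obj [415 290  10  19  60] (array([ 223.9, -276.1]), array([ 9.1, 51.1]), 67.8) [ 0.223 -0.276  0.011] 0.015128979239004803
scene table z -0.0003879476665784587
case? [374 115  18  18 144] (array([263.9, 261. ]), array([54.4, 56. ]), 30.9)
case? [408 118  15  11  47] (array([293.8, 359.4]), array([51.4, 21.7]), 48.5)
case? [ 344  147   91   63 1799] (array([467. , 213.1]), array([130.2, 258.2]), 13.9)
obj [  99    0   84   53 2380] (array([ 228.4, -
[... 274 characters left out ...]
), 74.9) [ 0.448 -0.285  0.016] 0.03625688442028374
obj [245 217  18  19 131] (array([ 509.3, -227.3]), array([42.2, 54. ]), 24.9) [ 0.516 -0.224  0.019] 0.034127153352808026
obj [278 221  16  26 326] (array([ 559.7, -129.9]), array([42.8, 83.4]), 68.8) [ 0.587 -0.139  0.065] 0.10250815728208851
bot [106  36  18  24 241] [0.785 0.446 0.221] 0.2440231405476061
bot [ 117   53   49  135 3050] [0.693 0.422 0.153] 0.1602640808023137
bot [ 191   55   39   53 1752] [0.736 0.249 0.142] 0.18229347788283345
bot [301  88  14  35 391] [0.682 0.013 0.129] 0.16656396299791276
bot [222 136  22  22 370] [0.59  0.198 0.091] 0.12418708787673705
bot [152 263  14   3  30] [0.302 0.366 0.101] 0.10797226318801567
```

View pics/crop0.png

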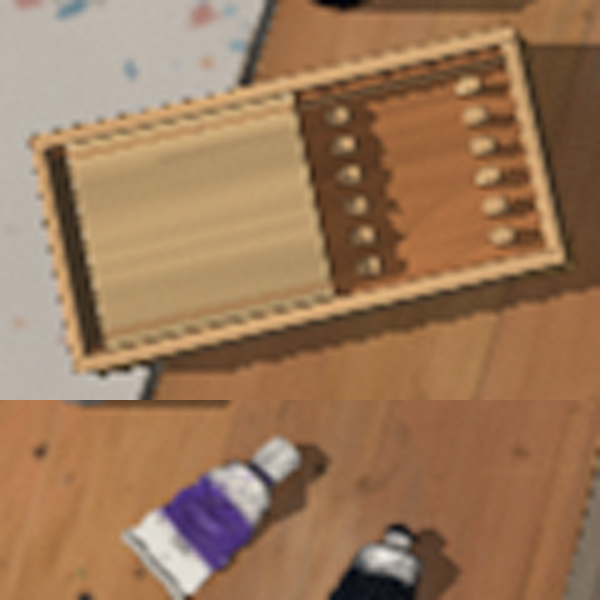

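The crop shows the case corners at crop px (33,138), (517,28), (567,260) and (82,372), and a dark gap left of the cover, so it is several mm off home. The tube's tail corners are at (125,535) and (183,597), and its cap tip is near (285,455).

```bash
python3 - <<'E'
import pickle
from h import *
d=pickle.load(open("d0.pkl","rb"))["top"]
f=lambda p,o:(np.array(p,float)+.5)/5-.5+o
c=ray(d,f([(33,138),(517,28),(567,260),(82,372)],[170,160]),.052)[:,:2]
print(np.round(c,4),"centre",c.mean(0))
ex=(c[1]+c[2]-c[0]-c[3])/2;print(np.linalg.norm(ex),np.degrees(np.arctan2(ex[1],ex[0])),np.linalg.norm((c[0]+c[1]-c[2]-c[3])/2))
g=ray(d,f([(68,148),(103,352),(296,92),(333,294)],[170,160]),.052)[:,:2]
e=ex/np.linalg.norm(ex);n=np.array([-e[1],e[0]])
print("cover edges in case",np.round(np.c_[(g-c.mean(0))@e,(g-c.mean(0))@n],4))
t=ray(d,f([(125,135),(183,197)],[350,170]),.004)[:,:2];k=ray(d,f([(285,55)],[350,170]),.015)[0,:2]
# colour masked white/purple outline
tm=t.mean(0);print("tail",t,"cap",k,"len",np.linalg.norm(tm-k),"ang",np.degrees(np.arctan2(*(tm-k)[::-1])),"centre",(tm+k)/2, "width",np.linalg.norm(t[0]-t[1]),"tail normal",np.degrees(np.arctan2(*(t[0]-t[1])[::-1])))
W=cloud(d);p=W[170:215,370:420].reshape(-1,3);p=p[(p[:,2]>.006)&(p[:,0]>.47)]
q=p[p[:,2]>.024];print(len(q),"high part centre",q.mean(0))
E
```

```text
[[0.4927 0.3485]
 [0.5542 0.1041]
 [0.4367 0.0751]
 [0.375  0.3173]] centre [0.46466222 0.21122314]
0.2509596661944281 -75.78847120398076 0.1213801709873503
cover edges in case [[-0.1097  0.0518]
 [-0.1125 -0.0534]
 [ 0.0093  0.0538]
 [ 0.0065 -0.0508]]
tail [[ 0.4843033  -0.16025783]
 [ 0.45232087 -0.19089906]] cap [ 0.526947   -0.24174739] len 0.08841031150231457 ang 131.54541667696998 centre [ 0.49762954 -0.20866292] width 0.04429177174629537 tail normal 43.77309152355124
47 high part centre [ 0.51384591 -0.22717288  0.02681853]
```

```bash
cat >> h.py <<'E'
from scipy.spatial.transform import Rotation as R
C=np.array([.4645,.212]);A=np.radians(-75.8);EX=np.array([np.cos(A),np.sin(A)]);EY=np.array([-EX[1],EX[0]])
def case(x,y,z): return np.r_[C+x*EX+y*EY,z]
def to(s,tgt,yaw=None):
    Rm=R.from_rotvec(s["tool_rot"]).as_matrix();d=Rm.T@(np.array(tgt)-s["tool_pos"])
    yy=np.degrees(np.arctan2(Rm[1,1],Rm[0,1]))
    print("pos",np.round(s["tool_pos"],4),"F",np.round(s["force"],1),"yawY",round(yy,1),"tilt z",np.round(Rm[:,2],3))
    print("tool delta",np.round(d,4),"rz",None if yaw is None else round(-np.radians((yaw-yy+90)%180-90),3))
E
python3 - <<'E'
import pickle
from h import *
from workcell import env
to(env.observe(),case(-.053,0,.18),-75.8)
D=pickle.load(open("d0.pkl","rb"))
for n in D:
    W=cloud(D[n]);x,y,z=np.moveaxis(W,-1,0)
    for lo in(.02,.06,.08,.09):
        p=W[(z>lo)&(z<.11)&(abs(x-.57)<.06)&(abs(y+.137)<.05)];print(n,lo,len(p),rect(p[:,:2]),np.round(np.r_[p.min(0),p.max(0)],3))
E
```

```text
pos [ 0.2432 -0.6021  0.1794] F [ 0.   0.7 -0.1] yawY -68.0 tilt z [-0.001  0.002 -1.   ]
tool delta [ 0.5172 -0.7245  0.0009] rz 0.136
top 0.02 298 (array([ 571.3, -137.2]), array([43.4, 40.4]), 57.6) [ 0.551 -0.158  0.021  0.595 -0.116  0.103]
top 0.06 242 (array([ 572.2, -137.1]), array([42.3, 39.1]), 57.6) [ 0.552 -0.158  0.061  0.595 -0.117  0.103]
top 0.08 134 (array([ 573.4, -138.1]), array([29.2, 28.1]), 25.0) [ 0.559 -0.152  0.08   0.589 -0.123  0.103]
top 0.09 122 (array([ 574.3, -137.7]), array([29.1, 27.1]), 3.4) [ 0.56  -0.152  0.091  0.589 -0.124  0.103]
scene 0.02 299 (array([ 580.3, -138.7]), array([42.6, 39.2]), 60.7) [ 0.56  -0.159  0.02   0.6   -0.116  0.103]
scene 0.06 206 (array([ 579.8, -138.3]), array([39.8, 38.8]), 76.3) [ 0.56  -0.159  0.06   0.599 -0.116  0.103]
scene 0.08 111 (array([ 578.7, -137.4]), array([29.3, 27.9]), 34.9) [ 0.561 -0.152  0.08   0.594 -0.123  0.103]
scene 0.09 89 (array([ 578. , -137.9]), array([27.5, 27.9]), 34.9) [ 0.561 -0.151  0.09   0.594 -0.123  0.103]
```

The manual's scale: shifts go in shares of 50 mm and turns go in shares of pi rad. Converting my numbers, -0.038 m is -0.76, 0.027 m is 0.54, 0.13 rad / 3.1416 = 0.0414.

```bash
echo '0.54,-0.76,0,0,0,0
0.54,-0.76,0,0,0,0
0.54,-0.76,0,0,0,0
0.54,-0.76,0,0,0,0
0.54,-0.76,0,0,0,0
0.54,-0.76,0,0,0,0
0.54,-0.76,0,0,0,0
0.54,-0.76,0,0,0,0
0.54,-0.76,0,0,0,0
0.54,-0.76,0,0,0,0
0.54,-0.76,0,0,0,0
0.54,-0.76,0,0,0,0
0.54,-0.76,0,0,0,0
0.54,-0.76,0,0,0,0
0.54,-0.76,0,0,0,0
0.54,-0.76,0,0,0,0
0.54,-0.76,0,0,0,0
0.54,-0.76,0,0,0,0
0.54,-0.76,0,0,0,0.0414
0,0,0,0,0,0' | python3 nudge.py 0.0 30; python3 - <<'E'
from h import *
from workcell import env
s=env.observe();to(s,case(-.053,0,.06),-75.8)
d=env.get_image("wrist");cv2.imwrite("pics/w0.png",d["img"][:,:,::-1]);print(d["camera_matrix"],np.round(d["world_from_camera"],3))
E
```

```text
clock: 2.1
tool_pos: [0.4485, 0.2628, 0.1795]
tool_rot: [-3.115, -0.402, 0.003]
force: [1.1, -0.7, -0.7]
width: 0.004
grasp_force: 0.0
pos [0.4485 0.2628 0.1795] F [ 1.1 -0.7 -0.7] yawY -75.3 tilt z [-0.002  0.    -1.   ]
tool delta [0.0033 0.0004 0.1195] rz 0.009
[[309.70691629   0.         318.51600354]
 [  0.         309.70691629 200.917436  ]
 [  0.           0.           1.        ]] [[ 0.254  0.932  0.257  0.52 ]
 [-0.967  0.245  0.066  0.281]
 [-0.001 -0.265  0.964  0.384]
 [ 0.     0.     0.     1.   ]]
```

View pics/w0.png

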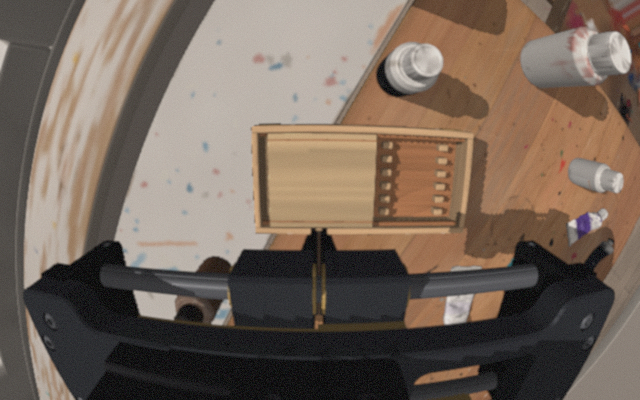

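The wrist view shows the case at (253–472, 125–233). The cover reaches x≈377, and the shut fingertips at (320,270) are over its middle.

Converted, 0.035 m is 0.7, 0.002 m is 0.04.

```bash
echo '0.06,0,0.7,0,0,0
0,0,0.7,0,0,0
0,0,0.7,0,0,0
0,0,0.2,0,0,0
0,0,0.12,0,0,0
0,0,0.04,0,0,0
0,0,0.04,0,0,0
0,0,0,0,0,0' | python3 nudge.py
```

```text
clock: 2.95
tool_pos: [0.4526, 0.26, 0.0571]
tool_rot: [-3.116, -0.397, -0.004]
force: [0.1, 0.1, 0.3]
width: 0.001
grasp_force: 0.0
```

Converted, 0.003 m is 0.06, 0.002 m is 0.04.

```bash
echo '0,0,0.06,0,0,0
0,0,0.04,0,0,0
0,0,0.02,0,0,0
0,0,0,0,0,0
0,0,0,0,0,0' | python3 nudge.py
```

```text
clock: 3.45
tool_pos: [0.4516, 0.2596, 0.0495]
tool_rot: [3.116, 0.398, -0.0]
force: [-0.3, -0.5, 0.2]
width: 0.005
grasp_force: 0.0
```

Converted, 0.001 m is 0.02.

```bash
echo '0,0,0.02,0,0,0
0,0,0.02,0,0,0
0,0,0,0,0,0' | python3 nudge.py
```

```text
clock: 3.75
tool_pos: [0.4515, 0.2595, 0.0474]
tool_rot: [3.116, 0.398, -0.001]
force: [0.2, 0.1, -0.1]
width: 0.006
grasp_force: 0.0
```

Converted, 0.001 m is 0.02.

```bash
echo '0,0,0.02,0,0,0
0,0,0,0,0,0' | python3 nudge.py; echo '0,0,0.02,0,0,0
0,0,0,0,0,0' | python3 nudge.py
```

```text
clock: 3.95
tool_pos: [0.4515, 0.2595, 0.0464]
tool_rot: [3.116, 0.398, -0.001]
force: [0.3, 0.3, 0.5]
width: 0.002
grasp_force: 0.0
clock: 4.15
tool_pos: [0.4515, 0.2596, 0.0454]
tool_rot: [3.116, 0.398, -0.0]
force: [0.4, 0.1, -0.9]
width: 0.002
grasp_force: 0.0
```

```bash
python3 - <<'E'
from h import *
from workcell import env
print(env.observe()["force"],env.observe()["tau"])
d=env.get_image("scene");cv2.imwrite("pics/s1.png",cv2.resize(d["img"][110:240,320:460],None,fx=4,fy=4)[:,:,::-1])
W=cloud(env.get_image("top"));
E
```

```text
[ 0.3585762   0.08064029 -0.85340131] [-5.90479103e-03 -3.10386264e+01 -3.27376199e+01  1.95062009e-02
 -1.01867449e-01  7.70231145e-05]
```

View pics/s1.png

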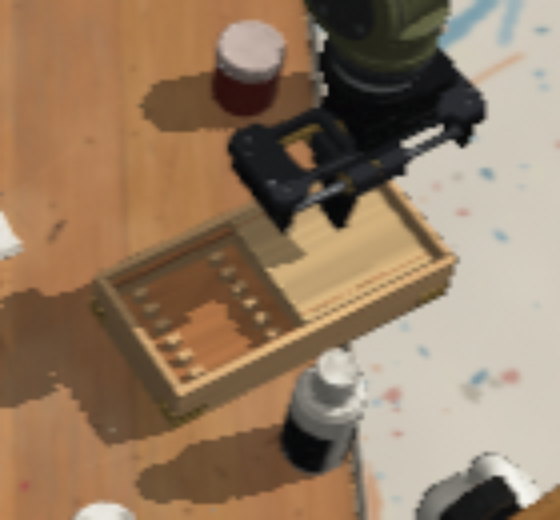

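The scene view shows the fingertips over the cover with no clear contact. I'll check the cover's height from the depth.

```bash
python3 - <<'E'
from h import *
from workcell import env
import pickle
W=cloud(pickle.load(open("d0.pkl","rb"))["top"])
def loc(W): 
    q=W[...,:2]-C;return q@EX,q@EY,W[...,2]
x,y,z=loc(W);m=(x>-.1)&(x<-.01)&(abs(y)<.04)&(z>.02);print("cover z before",np.nanpercentile(z[m],[5,50,95]))
m=(abs(abs(y)-.058)<.002)&(abs(x)<.11)&(z>.04);print("rim z",np.nanpercentile(z[m],[5,50,95]))
for n in("scene","wrist"):
    d=env.get_image(n)
    if n=="wrist": cv2.imwrite("pics/w1.png",d["img"][100:350,150:500][:,:,::-1]);break
    x,y,z=loc(cloud(d))
    m=(x>-.1)&(x<0)&(abs(y)<.045)&(z>.02)
    for lo in np.arange(.03,.1,.01):
        k=m&(z>lo)&(z<lo+.01);print(round(lo,3),k.sum(),(np.round(x[k].min(),3),np.round(x[k].max(),3),np.round(y[k].min(),3),np.round(y[k].max(),3)) if k.any() else "")
E
```

```text
cover z before [0.04934683 0.0523556  0.05566794]
rim z [0.04895657 0.05213449 0.05536566]
0.03 0 
0.04 148 (np.float64(-0.1), np.float64(-0.0), np.float64(-0.044), np.float64(0.045))
0.05 457 (np.float64(-0.1), np.float64(-0.0), np.float64(-0.045), np.float64(0.045))
0.06 1 (np.float64(-0.008), np.float64(-0.008), np.float64(-0.005), np.float64(-0.005))
0.07 2 (np.float64(-0.055), np.float64(-0.046), np.float64(0.009), np.float64(0.01))
0.08 11 (np.float64(-0.052), np.float64(-0.043), np.float64(-0.014), np.float64(0.011))
0.09 12 (np.float64(-0.056), np.float64(-0.042), np.float64(-0.006), np.float64(0.013))
0.1 14 (np.float64(-0.055), np.float64(-0.04), np.float64(-0.001), np.float64(0.012))
```

View pics/w1.png

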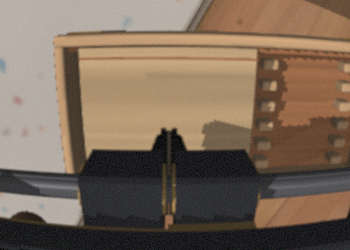

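The wrist crop shows the shut fingertips near (170,140), still hovering above the cover. I'll keep going down in small steps and watch the force.

Converted, 0.002 m is 0.04.

```bash
for i in 1; do echo '0,0,0.04,0,0,0
0,0,0,0,0,0' | python3 nudge.py | grep -E "pos|force"; echo '0,0,0.04,0,0,0
0,0,0,0,0,0' | python3 nudge.py | grep -E "pos|force"; echo '0,0,0.04,0,0,0
0,0,0,0,0,0' | python3 nudge.py | grep -E "pos|force"; done
```

```text
tool_pos: [0.4514, 0.2595, 0.0432]
force: [0.2, 0.0, -0.3]
grasp_force: 0.0
tool_pos: [0.4513, 0.2595, 0.0412]
force: [0.3, 0.2, -1.0]
grasp_force: 0.0
tool_pos: [0.4514, 0.2595, 0.0392]
force: [0.3, -0.3, -0.3]
grasp_force: 0.0
```

```bash
cat >> h.py <<'E'
def wcloud(d):
    K=d["camera_matrix"];T=d["world_from_camera"];z=d["range_z"]
    v,u=np.mgrid[:z.shape[0],:z.shape[1]].astype(float)
    a=(u-K[0,2])/K[0,0];b=(v-K[1,2])/K[1,1];t=np.hypot(a,b);s=np.where(t>0,np.tan(t)/np.maximum(t,1e-9),1)
    W=np.stack([a*s*z,-b*s*z,-z],-1)@T[:3,:3].T+T[:3,3];W[z==0]=np.nan
    return W
def wray(d,uv,h):
    K=d["camera_matrix"];T=d["world_from_camera"];uv=np.asarray(uv,float).reshape(-1,2)
    p=(uv-K[:2,2])/K[0,0];t=np.hypot(*p.T);s=np.tan(t)/t
    r=np.c_[p[:,0]*s,-p[:,1]*s,-np.ones(len(p))]@T[:3,:3].T
    return T[:3,3]+r*((h-T[2,3])/r[:,2])[:,None]
E
python3 - <<'E'
from h import *
from workcell import env
d=env.get_image("wrist");W=wcloud(d)
np.set_printoptions(suppress=True,precision=3)
for v in range(215,270,5): print(v,W[v,320],d["img"][v,320])
q=W[...,:2]-C;x,y,z=q@EX,q@EY,W[...,2]
m=(x>-.1)&(x<-.01)&(abs(y)<.04);print(np.nanpercentile(z[m],[5,25,50,75]))
print(env.observe()["tool_pos"])
cv2.imwrite("pics/w2.png",d["img"][:,:,::-1])
E
```

```text
215 [0.463 0.262 0.053] [189 159 122]
220 [0.459 0.261 0.052] [185 155 116]
225 [0.456 0.26  0.052] [186 157 119]
230 [0.453 0.259 0.052] [117  96  73]
235 [0.461 0.261 0.083] [42 34 28]
240 [0.461 0.261 0.089] [48 43 38]
245 [0.461 0.261 0.096] [45 42 37]
250 [0.461 0.261 0.102] [40 37 33]
255 [0.46  0.261 0.107] [51 44 38]
260 [0.461 0.261 0.114] [46 38 29]
265 [0.46  0.261 0.118] [37 33 24]
[0.052 0.164 0.175 0.194]
[0.451 0.26  0.039]
```

```bash
python3 - <<'E'
from h import *
from workcell import env
import pickle
np.set_printoptions(suppress=True,precision=3)
W=cloud(pickle.load(open("d0.pkl","rb"))["scene"]);x,y,z=np.moveaxis(W,-1,0)
m=(np.hypot(x-.243,y+.602)<.12)&(z>.05)
for lo in np.arange(.14,.34,.02):
    k=m&(z>lo)&(z<lo+.02);print(round(lo,2),k.sum(),W[k].mean(0) if k.any() else "", np.ptp(W[k][:,:2],0) if k.any() else "")
d=env.get_image("scene");W=cloud(d);x,y,z=np.moveaxis(W,-1,0);t=env.observe()["tool_pos"]
m=(np.hypot(x-t[0],y-t[1])<.12)
for lo in np.arange(.055,.255,.02):
    k=m&(z>lo)&(z<lo+.02);print("now",round(lo,3),k.sum(),W[k].mean(0) if k.any() else "", np.ptp(W[k][:,:2],0) if k.any() else "")
cv2.imwrite("pics/s2.png",cv2.resize(d["img"][100:200,330:450],None,fx=5,fy=5,interpolation=2)[:,:,::-1])
E
```

```text
0.14 0  
0.16 0  
0.18 0  
0.2 11 [ 0.249 -0.603  0.217] [0.06  0.099]
0.22 32 [ 0.25  -0.594  0.231] [0.057 0.102]
0.24 39 [ 0.252 -0.596  0.251] [0.051 0.107]
0.26 41 [ 0.251 -0.596  0.267] [0.06  0.109]
0.28 38 [ 0.271 -0.59   0.297] [0.084 0.151]
0.3 430 [ 0.266 -0.603  0.311] [0.08 0.16]
0.32 952 [ 0.251 -0.602  0.333] [0.134 0.189]
now 0.055 157 [0.471 0.262 0.057] [0.123 0.194]
now 0.075 21 [0.458 0.259 0.086] [0.02  0.018]
now 0.095 27 [0.46  0.258 0.104] [0.022 0.024]
now 0.115 7 [0.459 0.253 0.119] [0.019 0.01 ]
now 0.135 22 [0.467 0.243 0.153] [0.063 0.172]
now 0.155 248 [0.475 0.253 0.167] [0.07  0.176]
now 0.175 533 [0.466 0.238 0.189] [0.098 0.187]
now 0.195 249 [0.466 0.25  0.201] [0.096 0.181]
now 0.215 51 [0.471 0.26  0.22 ] [0.032 0.057]
now 0.235 104 [0.473 0.285 0.249] [0.045 0.093]
```

View pics/s2.png

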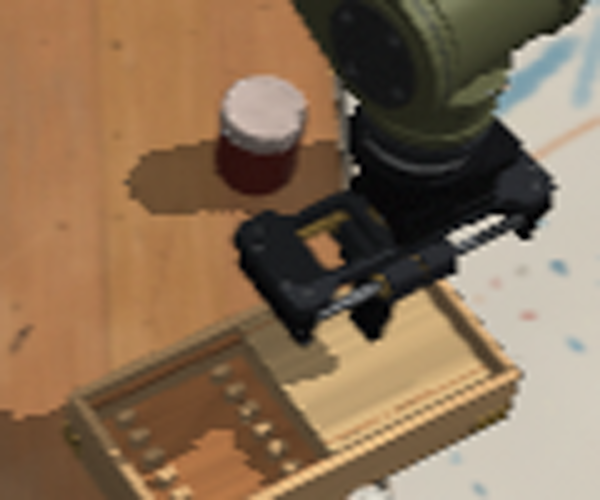

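The scene crop shows the fingertips at (375,330), clearly above the cover. Depth from two cameras puts the real tips about 25 mm above the cover, so the reported z reads low by 30–40 mm. I'll go down and let contact calibrate it.

Converted, 0.006 m is 0.12, 0.005 m is 0.1.

```bash
echo '0,0,0.12,0,0,0
0,0,0.1,0,0,0
0,0,0.08,0,0,0
0,0,0,0,0,0' | python3 nudge.py | grep -E "pos|force"; echo '0,0,0.04,0,0,0
0,0,0,0,0,0' | python3 nudge.py | grep -E "pos|force:";echo '0,0,0.04,0,0,0
0,0,0,0,0,0' | python3 nudge.py | grep -E "pos|force:"; python3 - <<'E'
from h import *
from workcell import env
d=env.get_image("wrist");W=wcloud(d)
np.set_printoptions(suppress=True,precision=3)
for v in range(215,245,2): print(v,W[v,320],d["img"][v,320])
E
```

```text
tool_pos: [0.4508, 0.2592, 0.0234]
force: [0.4, 0.4, 0.3]
grasp_force: 0.0
tool_pos: [0.4515, 0.2596, 0.0224]
force: [0.8, -0.2, 0.5]
grasp_force: 0.0
tool_pos: [0.4515, 0.2596, 0.0204]
force: [0.1, -1.5, -0.4]
grasp_force: 0.0
215 [0.469 0.263 0.053] [176 148 112]
217 [0.468 0.263 0.052] [181 152 115]
219 [0.466 0.263 0.052] [180 152 115]
221 [0.465 0.262 0.052] [183 154 118]
223 [0.464 0.262 0.052] [183 154 119]
225 [0.463 0.262 0.053] [135 115  89]
227 [0.462 0.261 0.053] [118  98  75]
229 [0.461 0.261 0.053] [96 76 63]
231 [0.461 0.261 0.057] [52 44 41]
233 [0.461 0.261 0.059] [31 24 20]
235 [0.461 0.261 0.063] [31 27 24]
237 [0.46  0.261 0.065] [34 24 26]
239 [0.461 0.261 0.068] [35 30 29]
241 [0.461 0.261 0.073] [33 30 23]
243 [0.46  0.261 0.074] [34 30 21]
```

Converted, 0.001 m is 0.02.

```bash
echo '0,0,0.02,0,0,0
0,0,0,0,0,0' | python3 nudge.py | grep -E "pos|force:";echo '0,0,0.02,0,0,0
0,0,0,0,0,0' | python3 nudge.py | grep -E "pos|force:"; echo '0,0,0.02,0,0,0
0,0,0,0,0,0' | python3 nudge.py | grep -E "pos|force:"
```

```text
tool_pos: [0.4515, 0.2596, 0.0195]
force: [0.7, 0.9, -0.6]
grasp_force: 0.0
tool_pos: [0.4515, 0.2596, 0.0184]
force: [0.1, 0.2, -0.3]
grasp_force: 0.0
tool_pos: [0.4516, 0.2596, 0.0178]
force: [-1.2, -0.2, 1.8]
grasp_force: 1.1
```

Converted, 0.001 m is 0.02.

```bash
echo '0,0,0.02,0,0,0
0,0,0,0,0,0' | python3 nudge.py | grep -E "pos|force:";echo '0,0,0.02,0,0,0
0,0,0,0,0,0' | python3 nudge.py | grep -E "pos|force:"; python3 - <<'E'
from h import *
from workcell import env
s=env.observe();to(s,s["tool_pos"]+np.r_[.12*EX,0])
E
```

```text
tool_pos: [0.4517, 0.2596, 0.0171]
force: [-2.7, -1.1, 5.7]
grasp_force: 2.6
tool_pos: [0.4517, 0.2597, 0.0165]
force: [-3.1, -1.2, 6.7]
grasp_force: 3.8
pos [0.4517 0.2597 0.0165] F [-3.1 -1.2  6.7] yawY -75.5 tilt z [-0. -0. -1.]
tool delta [-0.0007  0.12    0.    ] rz None
```

Converted, 0.006 m is 0.12, 0.003 m is 0.06.

```bash
echo '0,0,0.02,0,0,0
0,0,0.01,0,0,0
0,0.06,0,0,0,0
0,0.12,0,0,0,0
0,0.12,0,0,0,0
0,0.12,0,0,0,0
0,0,0,0,0,0' | python3 nudge.py; python3 - <<'E'
from h import *
from workcell import env
d=env.get_image("top");im=d["img"]
s=env.observe();print(s["tool_pos"],s["force"],(s["tool_pos"][:2]-C)@EX)
E
```

```text
clock: 7.6
tool_pos: [0.457, 0.2391, 0.0156]
tool_rot: [-3.116, -0.397, 0.001]
force: [-4.6, -1.9, 10.5]
width: 0.006
grasp_force: 5.5
[0.45696345 0.23909245 0.01556941] [-5.46932961 -2.69237704 11.7575714 ] -0.02811341711315768
```

```bash
echo '0,0.16,0,0,0,0
0,0.16,0,0,0,0
0,0.16,0,0,0,0
0,0.16,0,0,0,0
0,0.16,0,0,0,0
0,0.16,0,0,0,0
0,0.16,0,0,0,0
0,0.16,0,0,0,0
0,0.16,0,0,0,0
0,0.16,0,0,0,0
0,0,0,0,0,0' | python3 nudge.py | grep -E "pos|force:"; python3 - <<'E'
from h import *
from workcell import env
d=env.get_image("wrist");cv2.imwrite("pics/w3.png",d["img"][:,:,::-1])
s=env.observe();print(s["tool_pos"],s["force"],(s["tool_pos"][:2]-C)@EX,(s["tool_pos"][:2]-C)@EY)
E
```

```text
tool_pos: [0.4768, 0.161, 0.0155]
force: [-6.6, -3.5, 12.8]
grasp_force: 6.1
[0.47678432 0.16111094 0.01553431] [-6.63251847 -3.66430301 12.37503615] 0.052347594383243906 -0.0005744825229772924
```

View pics/w3.png

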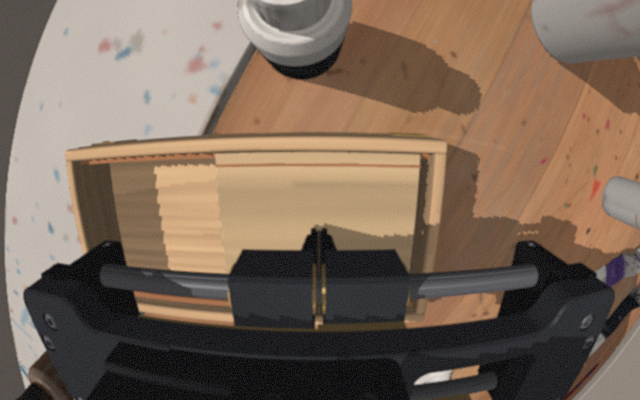

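The cover now spans x≈217–420, with a ~9 mm gap left to the right end wall (inner edge ~432). I'll push it to the end.

Converted, 0.005 m is 0.1, 0.004 m is 0.08.

```bash
echo '0,0.1,0,0,0,0
0,0.1,0,0,0,0
0,0.08,0,0,0,0
0,0,0,0,0,0' | python3 nudge.py | grep -E "pos|force:"; python3 - <<'E'
from h import *
from workcell import env
d=env.get_image("wrist");q=wcloud(d)[...,:2]-C
i=d["img"][190:260:6,400:450].astype(int).sum(2);print(i[:, ::3])
s=env.observe();print((s["tool_pos"][:2]-C)@EX,s["force"])
to(s,[.508+.0,-.22,.13],42.5)
E
```

```text
tool_pos: [0.4815, 0.1498, 0.0159]
force: [-3.3, 4.6, 9.4]
grasp_force: 4.7
[[443 449 450 419 410 506 483 466 319 246 249 251 237 246 244 241 244]
 [454 455 446 404 447 490 490 456 302 236 249 234 244 240 236 232 227]
 [462 445 468 364 479 489 487 440 257 243 236 241 238 235 241 248 236]
 [452 448 449 347 486 481 466 415 242 243 242 224 241 235 249 251 255]
 [459 454 444 350 506 500 469 373 233 246 248 238 260 226 260 256 260]
 [474 476 458 349 492 492 486 344 239 246 235 231 240 261 264 267 268]
 [498 493 441 430 492 477 338 285 245 235 225 236 262 248 254 254 255]
 [492 510 403 468 508 326 309 244 237 230 240 245 251 258 251 265 249]
 [319 311 250 260 301 314 313 230 244 253 240 246 258 244 263 247 260]
 [307 303 225 273 305 318 296 244 240 225 246 244 243 249 258 244 260]
 [304 310 195 295 326 305 262 233 229 245 244 238 241 238 247 255 270]
 [297 295 231 301 317 313 249 248 254 253 227 245 256 255 249 268 254]]
0.06442442102241921 [-3.59975634  4.02210099 10.8611188 ]
pos [0.4815 0.1498 0.0159] F [-3.6  4.  10.9] yawY -75.5 tilt z [ 0.002  0.003 -1.   ]
tool delta [-0.0666  0.3644 -0.1153] rz 1.082
```

The side force reversed, so the cover is against the far end wall. Next I lift and turn, then go look at the tube.

Converted, -0.04 m is -0.8, -0.03 m is -0.6, -0.147 rad / 3.1416 = -0.0468.

```bash
echo '0,0,-0.6,0,0,0
0,0,-0.8,0,0,0
0,0,-0.8,0,0,0
0,0,-0.8,0,0,-0.0468
0,0,0,0,0,-0.0468
0,0,0,0,0,-0.0468
0,0,0,0,0,-0.0468
0,0,0,0,0,-0.0468
0,0,0,0,0,-0.0468
0,0,0,0,0,-0.0468
0,0,0,0,0,-0.0468
0,0,0,0,0,-0.0468
0,0,0,0,0,-0.0468
0,0,0,0,0,-0.0468
0,0,0,0,0,-0.0468
0,0,0,0,0,-0.0468
0,0,0,0,0,-0.0468' | python3 nudge.py 0.9 30| grep -E "clock|pos|force:"; python3 - <<'E'
from h import *
from workcell import env
s=env.observe();print(s["qpos"])
to(s,[.50,-.22,.13],42.5)
E
```

```text
clock: 10.95
tool_pos: [0.4804, 0.1483, 0.1636]
force: [0.6, -0.7, -0.8]
grasp_force: 0.0
[ 1.92607274e-01 -1.97098095e-01  1.99098761e+00  1.45476942e-05
  1.34777624e+00 -5.54504289e-01]
pos [0.4804 0.1483 0.1636] F [ 0.6 -0.7 -0.8] yawY 42.8 tilt z [-0. -0. -1.]
tool delta [-0.2835 -0.2359  0.0336] rz 0.005
```

Converted, -0.035 m is -0.7, -0.03 m is -0.6.

```bash
echo '-0.7,-0.6,0,0,0,0
-0.7,-0.6,0,0,0,0
-0.7,-0.6,0,0,0,0
-0.7,-0.6,0,0,0,0
-0.7,-0.6,0,0,0,0
-0.7,-0.6,0,0,0,0
-0.7,-0.6,0,0,0,0
-0.7,-0.52,0,0,0,0
0,0,0,0,0,0
0,0,0,0,0,0' | python3 nudge.py| grep -E "clock|pos|force:"; python3 - <<'E'
from h import *
from workcell import env
import pickle
s=env.observe();print(s["qpos"]);to(s,[.508,-.22,.05],42.5)
d=env.get_image("wrist");pickle.dump((d,s),open("dw.pkl","wb"));cv2.imwrite("pics/w4.png",d["img"][:,:,::-1])
E
```

```text
clock: 11.95
tool_pos: [0.495, -0.2181, 0.1634]
force: [1.0, -0.4, 0.0]
grasp_force: 0.0
[-5.14450636e-01 -1.06182842e-01  1.91093810e+00  4.63589193e-04
  1.33791091e+00 -1.25358606e+00]
pos [ 0.495  -0.2181  0.1634] F [ 1.  -0.4  0. ] yawY 42.3 tilt z [-0.001  0.001 -1.   ]
tool delta [-0.0103  0.0083  0.1134] rz -0.003
```

View pics/w4.png

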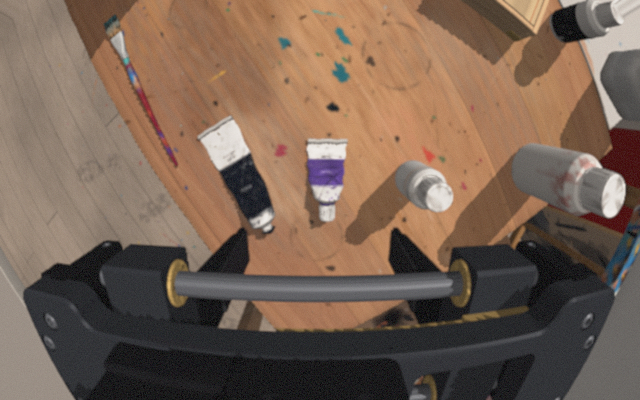

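The wrist view shows the small tube upright in the frame: tail corners (306,140) and (348,140), cap tip (328,220). The small bottle is to the right at (425,187) and the long tube to the left at (237,178). Now for its pose.

```bash
python3 - <<'E'
from h import *
import pickle
np.set_printoptions(suppress=True,precision=4)
d,s=pickle.load(open("dw.pkl","rb"))
t=wray(d,[(306,141),(348,141)],.004)[:,:2];k=wray(d,[(328,220)],.02)[0,:2]
tm=t.mean(0);v=tm-k;print("tail",t,np.linalg.norm(t[0]-t[1]),"cap",k,"len",np.linalg.norm(v),"ang",np.degrees(np.arctan2(v[1],v[0])),"edge",np.degrees(np.arctan2(*(t[1]-t[0])[::-1])))
W=wcloud(d);m=np.zeros(W.shape[:2],bool);m[130:232,295:360]=1
p=W[m];p=p[(p[:,2]>.008)];e=v/np.linalg.norm(v);n=np.array([-e[1],e[0]])
x=(p[:,:2]-tm)@e;y=(p[:,:2]-tm)@n;print(len(p),"x",x.min(),x.max(),rect(p[:,:2]))
for lo in np.arange(-.1,0,.01):
    q=(x>lo)&(x<=lo+.01)
    if q.sum()>2: print(round(lo,2),q.sum(),"y",np.round([y[q].min(),y[q].max(),np.median(y[q])],4),"z",p[q][:,2].max())
o=tm-.048*e;print("origin",o,"grasp",o-.013*e)
b=wray(d,[(405,165)],.0);W2=W[150:215,395:455].reshape(-1,3);W2=W2[W2[:,2]>.085];print("bottle cap",np.median(W2,0),W2.min(0),W2.max(0))
# fingertips
print("fingers")
for u in(240,395): 
    for r in (232,238,246): print(u,r,W[r,u])
E
```

```text
tail [[ 0.4515 -0.1929]
 [ 0.4878 -0.1596]] 0.04927110806361966 cap [ 0.5325 -0.2433] len 0.09193745968870962 ang 133.11613289119717 edge 42.53343037758752
929 x -0.09202222794971748 -0.03769049421410917 (array([ 513.7, -224.8]), array([38.8, 53.8]), 47.1)
-0.1 16 y [-0.0059  0.0095  0.0007] z 0.02404723225947586
-0.09 129 y [-0.0073  0.0106  0.0013] z 0.025027463749594414
-0.08 131 y [-0.0073  0.0105  0.0023] z 0.026364384249445927
-0.07 171 y [-0.013   0.0173  0.0012] z 0.030575622311590556
-0.06 329 y [-0.0173  0.0208  0.0019] z 0.02685680675844737
-0.05 151 y [-0.0172  0.0219  0.003 ] z 0.013012231070341718
origin [ 0.5025 -0.2113] grasp [ 0.5114 -0.2207]
bottle cap [ 0.5733 -0.1387  0.0974] [ 0.5602 -0.1534  0.085 ] [ 0.5907 -0.123   0.1003]
fingers
240 232 [ 0.4531 -0.2396  0.2066]
240 238 [ 0.455  -0.2399  0.2119]
240 246 [ 0.4576 -0.2419  0.2156]
395 232 [ 0.5192 -0.1804  0.2047]
395 238 [ 0.5192 -0.1822  0.2106]
395 246 [ 0.5217 -0.1852  0.2127]
```

```bash
python3 - <<'E'
from h import *
import pickle
np.set_printoptions(suppress=True,precision=4)
d,s=pickle.load(open("dw.pkl","rb"));W=wcloud(d)
g=np.array([.509,-.2203]);a=np.radians(132.8);e=np.array([np.cos(a),np.sin(a)]);n=np.array([-e[1],e[0]])
x=(W[...,:2]-g)@e;y=(W[...,:2]-g)@n;z=W[...,2]
for w,m in(("long",(abs(x)<.016)&(z>.006)&(z<.06)&(y>.03)&(y<.15)),("bottle>.06",(z>.06)&(z<.11)&(y<-.05)&(y>-.15)&(abs(x)<.06)),("bottle>.07",(z>.07)&(z<.11)&(y<-.05)&(y>-.15)&(abs(x)<.06)),("b>.08",(z>.08)&(z<.11)&(y<-.05)&(y>-.15)&(abs(x)<.06))):
    print(w,m.sum(),y[m].min(),y[m].max(),x[m].min(),x[m].max())
m=(z>.12)&(z<.23)&(np.hypot(x,y)<.1);print("tip z",np.sort(z[m])[:10])
t=g+.011*n;to(s,[*t,.03],42.8)
E
```

```text
long 1019 0.06519615359904886 0.12427530270119437 -0.01597737080713716 0.015986258333244668
bottle>.06 1522 -0.12531215627251022 -0.08300992470795476 -0.006755248338473511 0.036715697329801095
bottle>.07 1127 -0.11937359615628561 -0.08505036325633919 -0.002954021857555659 0.034140973052431405
b>.08 884 -0.11937359615628561 -0.08942694595683146 5.562195849789668e-05 0.03052167294546987
tip z [0.197  0.1972 0.1972 0.1972 0.1972 0.1975 0.1977 0.1977 0.1977 0.1979]
pos [ 0.495  -0.2181  0.1634] F [ 1.  -0.4  0. ] yawY 42.3 tilt z [-0.001  0.001 -1.   ]
tool delta [-0.0113 -0.0022  0.1334] rz -0.008
```

The manual's scale: shifts go in shares of 50 mm and turns go in shares of pi rad. Converting my numbers, 0.04 m is 0.8, -0.006 m is -0.12.

```bash
echo '-0.12,0,0.6,0,0,0
-0.1,0,0.8,0,0,0
0,0,0.8,0,0,0
0,0,0.6,0,0,0
0,0,0,0,0,0
0,0,0,0,0,0' | python3 nudge.py 0.75 30| grep -E "clock|pos|force:|width"; python3 - <<'E'
from h import *
from workcell import env
np.set_printoptions(suppress=True,precision=4)
g=np.array([.509,-.2203]);a=np.radians(132.8);e=np.array([np.cos(a),np.sin(a)]);n=np.array([-e[1],e[0]])
s=env.observe();to(s,[*(g+.009*n),-.028],42.8)
d=env.get_image("wrist");cv2.imwrite("pics/w5.png",d["img"][100:400,80:560][:,:,::-1])
W=wcloud(d);x=(W[...,:2]-g)@e;y=(W[...,:2]-g)@n;z=W[...,2]
m=(abs(x)<.02)&(z>.04)&(z<.08)&(y>-.08)&(y<.08)
for sg in(1,-1):
    k=m&(y*sg>0);print("finger",sg,k.sum(),y[k].min() if k.any() else 0,y[k].max() if k.any() else 0,z[k].min() if k.any() else 0)
E
```

```text
clock: 12.6
tool_pos: [0.5029, -0.2245, 0.0243]
force: [0.0, 0.3, 0.7]
width: 0.748
grasp_force: 0.0
pos [ 0.5029 -0.2245  0.0243] F [0.  0.3 0.7] yawY 42.6 tilt z [-0.  0. -1.]
tool delta [-0.0011 -0.0017  0.0523] rz -0.004
finger 1 417 0.04298054637874512 0.050300552344624785 0.05842078492549954
finger -1 418 -0.03517065053784381 -0.02704940171538463 0.0580420139507172
```

View pics/w5.png

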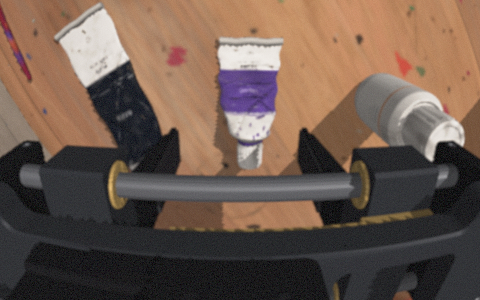

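The crop shows the small tube centred between the fingers, with its tail at (250,42) and cap at (250,155). The long tube (110,90) and the bottle cap (433,130) are both clear of the fingers and body. I go down and close.

```bash
echo '-0.02,-0.02,0.4,0,0,0
0,0,0.3,0,0,0
0,0,0.2,0,0,0
0,0,0.08,0,0,0
0,0,0.06,0,0,0
0,0,0,0,0,0' | python3 nudge.py| grep -E "pos|force:|width" && echo '0,0,0,0,0,0
0,0,0,0,0,0
0,0,0,0,0,0
0,0,0,0,0,0
0,0,0,0,0,0
0,0,0,0,0,0
0,0,0,0,0,0' | python3 nudge.py 0.2 15 ; python3 - <<'E'
from h import *
from workcell import env
W=cloud(env.get_image("top"));x,y,z=np.moveaxis(W,-1,0);p=W[(z>.085)&(z<.11)&(abs(x-.574)<.04)&(abs(y+.138)<.035)]
print("bottle",len(p),np.median(p,0) if len(p) else "")
E
```

```text
tool_pos: [0.5028, -0.2272, -0.0279]
force: [-0.1, 0.1, -0.8]
width: 0.746
grasp_force: 0.0
clock: 13.95
tool_pos: [0.5029, -0.2272, -0.0278]
tool_rot: [1.266, 2.875, 0.0]
force: [0.4, 0.7, -0.4]
width: 0.401
grasp_force: 13.5
bottle 129 [ 0.573619   -0.13865141  0.0969449 ]
```

Converted, -0.04 m is -0.8, -0.03 m is -0.6, 0.124 rad / 3.1416 = 0.0395.

```bash
echo '0,0,-0.1,0,0,0
0,0,-0.3,0,0,0
0,0,-0.6,0,0,0
0,0,-0.8,0,0,0
0,0,-0.8,0,0,0
0,0,-0.6,0,0,0
0,0,0,0,0,0.0395
0,0,0,0,0,0.0395
0,0,0,0,0,0.0395
0,0,0,0,0,0.0395
0,0,0,0,0,0' | python3 nudge.py - 20; python3 - <<'E'
from h import *
from workcell import env
np.set_printoptions(suppress=True,precision=4)
s=env.observe();to(s,case(-.048,-.004,.12),14.2)
W=cloud(env.get_image("top"));x,y,z=np.moveaxis(W,-1,0);m=(abs(x-.5)<.1)&(abs(y+.22)<.1)&(z<.03)&(z>.01);print("left on table pts",m.sum())
E
```

```text
clock: 15.1
tool_pos: [0.5027, -0.2272, 0.1332]
tool_rot: [1.932, 2.476, 0.0]
force: [-0.1, -0.2, -0.7]
width: 0.392
grasp_force: 18.1
pos [ 0.5027 -0.2272  0.1332] F [-0.1 -0.2 -0.7] yawY 14.1 tilt z [ 0.001 -0.001 -1.   ]
tool delta [0.4834 0.0654 0.0129] rz -0.003
left on table pts 16
```

Converted, 0.04 m is 0.8, 0.02 m is 0.4.

```bash
echo '0.4,0.06,0,0,0,0
0.8,0.11,0,0,0,0
0.8,0.11,0,0,0,0
0.8,0.11,0,0,0,0
0.8,0.11,0,0,0,0
0.8,0.11,0,0,0,0
0.8,0.11,0,0,0,0
0.8,0.11,0,0,0,0
0.8,0.11,0,0,0,0
0.8,0.11,0,0,0,0
0.8,0.11,0,0,0,0
0.8,0.11,0,0,0,0
0.4,0.05,0,0,0,0
0,0,0,0,0,0
0,0,0,0,0,0' | python3 nudge.py | grep -E "clock|pos|grasp"; python3 - <<'E'
from h import *
from workcell import env
np.set_printoptions(suppress=True,precision=4)
s=env.observe();to(s,case(-.048,-.004,.02),14.2)
d=env.get_image("wrist");W=wcloud(d);q=W[...,:2]-C;x,y,z=q@EX,q@EY,W[...,2]
i=d["img"].astype(int);pur=(i[...,2]>i[...,1]+25)&(i[...,2]>i[...,0])
m=(z>.13)&(z<.2)&(x<-.03)&(x>-.16)&(abs(y)<.06);v,u=np.nonzero(m);print("tube px",m.sum())
b=(z>.11)&(z<.2)&(x<-.06)&(abs(y)<.05)
print("tube x min",x[b].min(),"z",np.percentile(z[b],[1,50,99]))
for lo in np.arange(-.125,-.05,.01):
    k=b&(x>lo)&(x<lo+.01)
    if k.sum()>3: print(round(lo,3),k.sum(),"y",y[k].min(),y[k].max(),"z",np.median(z[k]))
k=(z>.045)&(z<.06)&(abs(x)<.14)&(abs(y)<.07);print("case rim/cover wrist",rect(np.c_[x[k],y[k]]), "x",np.percentile(x[k],[.5,99.5]),"y",np.percentile(y[k],[.5,99.5]))
k=(z<.03)&(x<0)&(x>-.125)&(abs(y)<.055);print("well",x[k].min(),x[k].max(),y[k].min(),y[k].max(),np.median(z[k]))
W=cloud(env.get_image("top"));q=W[...,:2]-C;x,y,z=q@EX,q@EY,W[...,2]
k=(z>.046)&(z<.058)&(x>-.02)&(x<.14)&(abs(y)<.04);
for lo in np.arange(-.02,.02,.005): print("cover occupancy",round(lo,3),(k&(x>lo)&(x<lo+.005)).sum())
E
```

```text
clock: 16.65
tool_pos: [0.4502, 0.2544, 0.1323]
grasp_force: 18.1
pos [0.4502 0.2544 0.1323] F [ 0.3  0.5 -0.5] yawY 14.2 tilt z [ 0.    -0.001 -1.   ]
tool delta [ 0.0034 -0.0006  0.1123] rz -0.0
tube px 10203
tube x min -0.10763369955874122 z [0.1608 0.164  0.1676]
-0.115 140 y -0.011281916562762742 0.014883319004127326 z 0.1647785298936345
-0.105 1334 y -0.0310103883355568 0.014833161201018253 z 0.16427043613122255
-0.095 1411 y -0.031045696214360097 0.015012441002554841 z 0.16306659752305003
-0.085 1272 y -0.02956249818666806 0.014969454763310198 z 0.16416392219497822
-0.075 1284 y -0.029605962238525366 0.0152736136096871 z 0.1644081026507596
-0.065 633 y -0.02694417982784108 0.014721021787819592 z 0.16608591656714983
case rim/cover wrist (array([-8.1,  1.7]), array([239.8, 124.8]), 0.3) x [-0.1276  0.1106] y [-0.0603  0.0631]
well -0.11949722020645656 -0.0025767004175104675 -0.05310795395472899 0.054999803124871065 0.006154425083298609
cover occupancy -0.02 0
cover occupancy -0.015 0
cover occupancy -0.01 0
cover occupancy -0.005 1
cover occupancy 0.0 61
cover occupancy 0.005 59
cover occupancy 0.01 61
cover occupancy 0.015 65
```

Converted, 0.035 m is 0.7, 0.03 m is 0.6.

```bash
echo '0.06,0.06,0.2,0,0,0
0,0,0.6,0,0,0
0,0,0.7,0,0,0
0,0,0.6,0,0,0
0,0,0.4,0,0,0
0,0,0.2,0,0,0
0,0,0.1,0,0,0
0,0,0.1,0,0,0
0,0,0,0,0,0' | python3 nudge.py | grep -E "pos|force"; echo '0,0,0.06,0,0,0
0,0,0,0,0,0' | python3 nudge.py | grep -E "pos|force";echo '0,0,0.04,0,0,0
0,0,0,0,0,0' | python3 nudge.py | grep -E "pos|force"
```

```text
tool_pos: [0.453, 0.2582, -0.0126]
force: [0.5, 0.7, -2.2]
grasp_force: 18.1
tool_pos: [0.4529, 0.2584, -0.0154]
force: [0.5, -0.3, -1.3]
grasp_force: 18.1
tool_pos: [0.4525, 0.2582, -0.0179]
force: [0.0, 0.4, -1.4]
grasp_force: 18.1
```

Converted, 0.001 m is 0.02.

```bash
echo '0,0,0.02,0,0,0
0,0,0.02,0,0,0
0,0,0,0,0,0' | python3 nudge.py | grep -E "pos|force"; echo '0,0,0.02,0,0,0
0,0,0,0,0,0' | python3 nudge.py | grep -E "pos|force";echo '0,0,0.02,0,0,0
0,0,0,0,0,0' | python3 nudge.py | grep -E "pos|force"
```

```text
tool_pos: [0.4524, 0.2581, -0.0201]
force: [-0.4, -0.1, -0.8]
grasp_force: 18.1
tool_pos: [0.4524, 0.2581, -0.0211]
force: [0.9, -0.6, -0.7]
grasp_force: 18.1
tool_pos: [0.4526, 0.2582, -0.0217]
force: [0.9, 1.1, 1.4]
grasp_force: 18.3
```

Contact is starting at the expected height. I release with limited opening, then retract.

Converted, 0.0005 m is 0.01.

```bash
echo '0,0,0.01,0,0,0
0,0,0,0,0,0
0,0,0,0,0,0
0,0,0,0,0,0
0,0,0,0,0,0' | python3 nudge.py 0.58 | grep -E "pos|force|width"; echo '0,0,-0.1,0,0,0
0,0,-0.4,0,0,0
0,0,-0.8,0,0,0
0,0,-0.8,0,0,0
0,0,-0.8,0,0,0
0,0,0,0,0,0' | python3 nudge.py| grep -E "clock|pos|force"; python3 - <<'E'
from h import *
from workcell import env
np.set_printoptions(suppress=True,precision=4)
s=env.observe()
d=env.get_image("wrist");W=wcloud(d);q=W[...,:2]-C;x,y,z=q@EX,q@EY,W[...,2]
b=(x<-.003)&(x>-.118)&(abs(y)<.048)&(z<.08)
print("max z in well",np.percentile(z[b],[50,99,100]))
b&=z>.0095
for lo in np.arange(-.12,0,.01):
    k=b&(x>lo)&(x<lo+.01)
    if k.sum()>3: print(round(lo,3),k.sum(),"y",y[k].min(),y[k].max(),"z",np.median(z[k]),z[k].max())
d=env.get_image("top");W=cloud(d);q=W[...,:2]-C;x,y,z=q@EX,q@EY,W[...,2]
k=(z>.046)&(z<.058)&(abs(y)<.04);
for lo in np.arange(-.01,.02,.005): print("cover",round(lo,3),(k&(x>lo)&(x<lo+.005)).sum())
to(s,case(.058,0,.06),-75.8)
E
```

```text
tool_pos: [0.4525, 0.2582, -0.0225]
force: [0.1, -0.1, -0.3]
width: 0.578
grasp_force: 0.0
clock: 19.85
tool_pos: [0.4569, 0.2602, 0.1304]
force: [0.3, 0.9, 0.3]
grasp_force: 0.0
max z in well [0.0068 0.0395 0.0437]
-0.11 233 y -0.026469102970796982 0.018423305881199472 z 0.011616541999257879 0.014087623562025475
-0.1 66 y -0.024594801836904826 0.017439886703195843 z 0.009777507156584986 0.011873310834939421
-0.09 286 y -0.02568287389155655 0.01743223549511621 z 0.010274673177041088 0.012267362099613932
-0.08 244 y -0.04797530898200209 0.018570272643475157 z 0.010854368754245336 0.04213496837667641
-0.07 384 y -0.04799853221111567 0.017533414471600294 z 0.012297524128883491 0.04367655230869821
-0.06 417 y -0.04798587113447888 0.018459362212320064 z 0.017074760921379217 0.04048511835808144
-0.05 333 y -0.04799547906729534 0.01601383369004336 z 0.029769790941875762 0.04211202116061358
-0.04 143 y -0.010975347507854642 0.01085759944986086 z 0.02955781607405461 0.03508161209905114
-0.03 160 y -0.007192174329373839 0.010801454918167953 z 0.02884396013493401 0.03157428771893794
-0.02 86 y -0.006188783580690212 0.01077117815112895 z 0.028285943293168747 0.030578809537721463
-0.01 845 y -0.047310660479745255 0.04790680873868671 z 0.027285409452460274 0.04305900616992203
cover -0.01 0
cover -0.005 1
cover 0.0 60
cover 0.005 65
cover 0.01 56
cover 0.015 65
pos [0.4569 0.2602 0.1304] F [0.3 0.9 0.3] yawY 14.0 tilt z [ 0.012  0.005 -1.   ]
tool delta [-0.1068 -0.005   0.0701] rz 1.568
```

The tube lies flat in the well: tail at x≈-0.110, y from -26 to +18 mm, its shoulder top below the cover's level. The cover is still fully across. Next I close it.

Converted, -0.036 m is -0.72, 0.02 m is 0.4, 0.1425 rad / 3.1416 = 0.0454.

```bash
echo '-0.72,-0.04,0,0,0,0
-0.72,-0.04,0,0,0,0
-0.7,-0.02,0,0,0,0
0,0,0,0,0,0.0454
0,0,0,0,0,0.0454
0,0,0,0,0,0.0454
0,0,0,0,0,0.0454
0,0,0,0,0,0.0454
0,0,0,0,0,0.0454
0,0,0.2,0,0,0.0454
0,0,0.4,0,0,0.0454
0,0,0.4,0,0,0.0454
0,0,0.4,0,0,0.0454
0,0,0.4,0,0,0.0454
0,0,0,0,0,0' | python3 nudge.py 0.0 30 | grep -E "clock|pos|force|width"; python3 - <<'E'
from h import *
from workcell import env
s=env.observe();to(s,case(.058,0,.019),-75.8)
E
```

```text
clock: 21.45
tool_pos: [0.469, 0.1522, 0.0273]
force: [-1.3, 0.4, 0.6]
width: 0.003
grasp_force: 0.0
pos [0.469  0.1522 0.0273] F [-1.3  0.4  0.6] yawY -75.8 tilt z [-0.01  -0.002 -1.   ]
tool delta [ 0.0104 -0.0011  0.0082] rz 0.001
```

Converted, 0.009 m is 0.18, 0.004 m is 0.08.

```bash
echo '0.18,0,0,0,0,0
0,0,0.08,0,0,0
0,0,0.06,0,0,0
0,0,0,0,0,0
0,0,0,0,0,0' | python3 nudge.py | grep -E "pos|force:"; echo '0,0,0.02,0,0,0
0,0,0.02,0,0,0
0,0,0,0,0,0' | python3 nudge.py | grep -E "pos|force:"; echo '0,0,0.02,0,0,0
0,0,0,0,0,0' | python3 nudge.py | grep -E "pos|force:"
```

```text
tool_pos: [0.4825, 0.1554, 0.0259]
force: [-0.4, 0.4, 0.5]
grasp_force: 0.0
tool_pos: [0.4822, 0.1554, 0.0235]
force: [0.2, 0.6, -0.9]
grasp_force: 0.0
tool_pos: [0.4822, 0.1554, 0.0224]
force: [-0.5, 0.4, -1.0]
grasp_force: 0.0
```

Converted, 0.002 m is 0.04, 0.001 m is 0.02.

```bash
echo '0,0,0.04,0,0,0
0,0,0.02,0,0,0
0,0,0.02,0,0,0
0,0,0,0,0,0' | python3 nudge.py | grep -E "pos|force:"; echo '0,0,0.02,0,0,0
0,0,0,0,0,0' | python3 nudge.py | grep -E "pos|force:"; echo '0,0,0.02,0,0,0
0,0,0,0,0,0' | python3 nudge.py | grep -E "pos|force:"
```

```text
tool_pos: [0.4822, 0.1553, 0.0183]
force: [-0.8, -0.3, -0.1]
grasp_force: 0.0
tool_pos: [0.4823, 0.1554, 0.0178]
force: [-1.2, 0.3, 2.5]
grasp_force: 1.1
tool_pos: [0.4824, 0.1554, 0.017]
force: [-2.2, -0.2, 4.9]
grasp_force: 2.6
```

Converted, -0.008 m is -0.16, -0.006 m is -0.12.

```bash
echo '0,0,0.02,0,0,0
0,0,0.03,0,0,0
0,-0.06,0,0,0,0
0,-0.12,0,0,0,0
0,-0.16,0,0,0,0
0,-0.16,0,0,0,0
0,0,0,0,0,0' | python3 nudge.py | grep -E "pos|force:"; echo '0,-0.12,0,0,0,0
0,-0.16,0,0,0,0
0,-0.16,0,0,0,0
0,-0.16,0,0,0,0
0,-0.16,0,0,0,0
0,-0.16,0,0,0,0
0,-0.16,0,0,0,0
0,-0.16,0,0,0,0
0,-0.16,0,0,0,0
0,-0.16,0,0,0,0
0,0,0,0,0,0' | python3 nudge.py | grep -E "pos|force:"; python3 - <<'E'
from h import *
from workcell import env
s=env.observe();print((s["tool_pos"][:2]-C)@EX)
to(s,case(-.066,0,.015))
E
```

```text
tool_pos: [0.4761, 0.1804, 0.0156]
force: [-6.0, 0.1, 11.4]
grasp_force: 5.5
tool_pos: [0.4568, 0.2563, 0.0156]
force: [-7.1, 0.2, 10.8]
grasp_force: 5.4
-0.04486864579303882
pos [0.4568 0.2563 0.0156] F [-7.1  0.2 10.8] yawY -75.7 tilt z [-0.001  0.001 -1.   ]
tool delta [-0.0033 -0.0211  0.0006] rz None
```

Converted, -0.006 m is -0.12, -0.004 m is -0.08.

```bash
echo '0,-0.12,0,0,0,0
0,-0.12,0,0,0,0
0,-0.08,0,0,0,0
0,-0.06,0,0,0,0
0,0,0,0,0,0' | python3 nudge.py | grep -E "pos|force:"; echo '0,-0.06,0,0,0,0
0,0,0,0,0,0' | python3 nudge.py | grep -E "pos|force:"
```

```text
tool_pos: [0.4534, 0.2728, 0.0157]
force: [-2.5, -6.1, 10.6]
grasp_force: 5.2
tool_pos: [0.4532, 0.2755, 0.0158]
force: [-1.1, -6.6, 9.8]
grasp_force: 4.9
```

Converted, -0.003 m is -0.06, -0.002 m is -0.04.

```bash
echo '0,-0.06,0,0,0,0
0,-0.04,0,0,0,0
0,0,0,0,0,0' | python3 nudge.py | grep -E "pos|force:"; python3 - <<'E'
from h import *
from workcell import env
import pickle
d=env.get_image("wrist");pickle.dump(d,open("d6.pkl","wb"))
W=wcloud(d);q=W[...,:2]-C;x,y,z=q@EX,q@EY,W[...,2]
k=(abs(y-.03)<.012);z2=np.where(k,z,np.nan)
for lo in np.arange(-.13,-.09,.003):
    j=k&(x>lo)&(x<lo+.003);print(round(lo,3),j.sum(),"zmin",np.round(z[j].min(),3) if j.any() else "","int",np.round(d["img"][j].sum(1).mean(0)) if j.any() else "")
for lo in np.arange(-.012,.015,.003):
    j=k&(x>lo)&(x<lo+.003);print("far",round(lo,3),j.sum(),"zmed",np.round(np.median(z[j]),3) if j.any() else "")
E
```

```text
tool_pos: [0.4525, 0.2809, 0.0161]
force: [0.2, -5.3, 9.2]
grasp_force: 4.5
-0.13 654 zmin 0.05 int 123.0
-0.127 707 zmin 0.051 int 210.0
-0.124 668 zmin 0.05 int 209.0
-0.121 1008 zmin 0.047 int 146.0
-0.118 1124 zmin 0.048 int 155.0
-0.115 1166 zmin 0.049 int 161.0
-0.112 1187 zmin 0.048 int 163.0
-0.109 1273 zmin 0.048 int 161.0
-0.106 1303 zmin 0.048 int 157.0
-0.103 1361 zmin 0.048 int 157.0
-0.1 1384 zmin 0.048 int 156.0
-0.097 1279 zmin 0.048 int 148.0
-0.094 1948 zmin 0.048 int 129.0
-0.091 1994 zmin 0.048 int 126.0
far -0.012 969 zmed 0.165
far -0.009 1207 zmed 0.166
far -0.006 977 zmed 0.167
far -0.003 746 zmed 0.17
far -0.0 699 zmed 0.17
far 0.003 2071 zmed 0.147
far 0.006 652 zmed 0.168
far 0.009 681 zmed 0.168
far 0.012 535 zmed 0.168
```

Converted, -0.04 m is -0.8, -0.03 m is -0.6.

```bash
echo '0,0,-0.06,0,0,0
0,0,-0.1,0,0,0
0,0,-0.6,0,0,0
0,0,-0.8,0,0,0
0,0,-0.8,0,0,0
-0.8,0,-0.6,0,0,0
-0.8,0,0,0,0,0
-0.8,0,0,0,0,0
0,0,0,0,0,0
0,0,0,0,0,0' | python3 nudge.py | grep -E "clock|pos|force:"; python3 - <<'E'
from h import *
from workcell import env
import pickle
np.set_printoptions(suppress=True,precision=3)
d=env.get_image("wrist");W=wcloud(d);q=W[...,:2]-C;x,y,z=q@EX,q@EY,W[...,2]
k=(abs(y)<.04)&(z<.07)
for lo in list(np.arange(-.128,-.106,.002))+list(np.arange(-.008,.01,.002)):
    j=k&(x>lo)&(x<lo+.002);print(round(lo,3),j.sum(),(np.round(np.median(z[j]),3),np.round(z[j].min(),3)) if j.any() else "")
D0=pickle.load(open("d0.pkl","rb"))["top"];W0=cloud(D0);W1=cloud(env.get_image("top"))
for n,c,lo in(("small bottle",(.574,-.138),.02),("long",(.445,-.285),.008),("black label",(.59,.198),.03)):
    for W in(W0,W1):
        m=(abs(W[...,0]-c[0])<.09)&(abs(W[...,1]-c[1])<.07)&(W[...,2]>lo)&(W[...,2]<.13)
        if n=="black label": m&=(W[...,:2]-C)@EY>.075
        if n=="long": m&=W[...,1]<-.2315-.9*(.49-W[...,0])*0
        print(n,m.sum(),W[m].mean(0))
E
```

```text
clock: 27.1
tool_pos: [0.3337, 0.252, 0.162]
force: [0.7, 0.7, 0.6]
grasp_force: 0.0
-0.128 103 (np.float64(0.052), np.float64(0.049))
-0.126 144 (np.float64(0.052), np.float64(0.05))
-0.124 142 (np.float64(0.052), np.float64(0.05))
-0.122 164 (np.float64(0.052), np.float64(0.049))
-0.12 120 (np.float64(0.051), np.float64(0.047))
-0.118 140 (np.float64(0.052), np.float64(0.051))
-0.116 153 (np.float64(0.052), np.float64(0.051))
-0.114 148 (np.float64(0.052), np.float64(0.05))
-0.112 148 (np.float64(0.052), np.float64(0.05))
-0.11 151 (np.float64(0.052), np.float64(0.05))
-0.108 151 (np.float64(0.052), np.float64(0.05))
-0.106 152 (np.float64(0.052), np.float64(0.05))
-0.008 147 (np.float64(0.052), np.float64(0.05))
-0.006 141 (np.float64(0.052), np.float64(0.049))
-0.004 137 (np.float64(0.052), np.float64(0.05))
-0.002 70 (np.float64(0.052), np.float64(0.05))
0.0 75 (np.float64(0.042), np.float64(0.04))
0.002 14 (np.float64(0.042), np.float64(0.04))
0.004 0 
0.006 53 (np.float64(0.02), np.float64(0.018))
0.008 113 (np.float64(0.02), np.float64(0.018))
small bottle 298 [ 0.568 -0.135  0.076]
small bottle 303 [ 0.568 -0.135  0.076]
long 500 [ 0.451 -0.28   0.017]
long 448 [ 0.443 -0.285  0.016]
black label 457 [0.589 0.197 0.091]
black label 460 [0.589 0.197 0.09 ]
```

```bash
python3 -c "
from workcell import env
print(env.hand_in())"
```

```text
the job is handed in; nothing more can be done
None
```

The small tube is lying on its back in the well with the cover slid fully home over it, the other tubes and bottles measured unmoved, and the job is handed in at about 27 s.

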